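# Pack a dishwasher tablet down the dispenser tube

### The arm

A 7-joint arm with a two-finger parallel gripper is mounted at the origin on a cart in front of the work surface, level with it; the furniture and walls round the work are solid. World frame = base frame: x ahead of the robot, y to its left, z up, the work surface at z = 0. Lengths are in m, angles in degrees, forces in N, time in s.
With the tool pointing down it reaches from about 0.425 to 0.875 m from the base axis. Payload 4.7 kg.
Tool frame: the origin (TCP) lies at the very end of the fingers, on their centre line; the grasp point (between the pads) lies 19 mm behind it; z points along the fingers, y is the line along which they close (so a half turn about z gives the same grasp; the last joint's range is limited). The gripper opens to 87 mm and grips with 3 to 60 N. Pads are 19 mm wide; open, the fingers measure 117 mm over their backs; the gripper's body (75 mm by 190 mm) begins 51 mm behind the grasp point.
Start: joints at [-67.03, 18.392, -4.016, 83.108, 1.295, 78.541, -3.26], TCP at [0.245, 0.602, 0.223] pointing down, gripper open.
Joint ranges: [-163.93, 163.93], [-17.29, 119.83], [-79.2, 71.16], [3.27, 140.29], [-89.18, 269.18], [5.43, 117.66], [-154.24, 154.24]. Speed limits (degrees/s): [147.25, 147.25, 180, 180, 180, 180, 180].

### API

Orientations are given as [roll, pitch, yaw] about the fixed x, y, z axes, in that order (R = Rz(yaw) Ry(pitch) Rx(roll)).
In Python, from cell import get_obs, read_camera, sign_off, silhouettes gives the robot as it stands.
- The arm moves only by the tool play_rows, never from a script. Its argument "steps" is a list that holds one entry, the list of rows, each a list of 7 numbers: the shift along the tool's x, y, z in m, then the turn, a rotation vector about the tool's x, y, z in rad, then the finger opening in m, from 0 to 0.087. A call has 1 to 12 rows; each row shifts and turns the commanded pose from where the row before left it, along the tool's axes as they then stand; what a row does not reach is not made up. A row lasts 1/10 s, in which the tool goes at most 50 mm and 8.59 degrees, less where a joint would pass 70% of its speed; a pose out of reach is approached as far as the arm can. A call is refused whole if a number of a shift passes 0.05 or a number of a turn 0.15, either way. A call with a gripper value outside its range is refused whole. The fingers move at their own pace and stop on an object; "force" is the grip in N (left out, the last holds). Time passes only in rows, so rows that do not move let the fingers close. It gives the time, the measured TCP pose, the force, the opening and the grip force at its end, in the units of the state.
- get_obs(): the state, without advancing time (a new reading comes with each control period).
- read_camera(name): name is "scene" or "top"; returns a dict with "frame" (384x512x3 uint8, red, green, blue), "intrinsics" (3x3 intrinsics, pixels), "k1" (the pictures are not rectified: a ray, as slopes to the right and down, at radius r is drawn at 1 + k1 r^2 times it, then the intrinsics apply), "view" (4x4, takes a point from world to camera coordinates). Camera axes: x right, y up, looking along -z (the intrinsics and any distortion apply to the point x, -y, -z); pixel columns grow to the right and rows downward; lengths in m; the calibration is good to about 2 mm. A picture is of the moment at which its call begins. There is no depth.
- sign_off(): hands the job in; it is judged then, once.
Trained networks look in the newest picture that a camera, given by its name, has taken for a name from the list of things; names that differ only in an ending like _2 or _b are one class to them, and where a whole thing is asked for, a point or a joint stands for the part that bears it (a point fixed in the world has none). Each returns a list of dicts, best first, with "p" (0 to 1); they miss things now and then, are a little off and sometimes report something else, mostly with a low value. They report only what shows in the picture. A call takes as long as a camera call. They do not tell look-alikes from the thing itself.
- silhouettes(camera, name): "pixels" (384x512 bool, what is visible of it) and "extent" ([left, top, right, bottom] in pixels, round what is visible of it).
The state is a dict: "time_s": time; "qpos": joint angles; "joint_velocities": joint speeds; "effort": joint torques, N m; "tool_pos": TCP position; "tool_rot": TCP orientation; "force": force on the tool from outside, world axes, zero at the start; "wrist_torque": the same for the moment, N m; "grip_width": finger opening in m; "grasp_force": force on a finger pad.
Only numpy, scipy, OpenCV 4.12 (cv2) and the standard library are available. Lean on these libraries where they do the work, as an engineer would, in place of code of your own. Each camera call takes 0.05 s, during which the arm holds its last target. There are 200 camera calls.

### The job

Refill the tablet dispenser: drop the loose white tablet into the mouth of the steel tube, where another tablet is stuck part way down, then take the wooden packing rod out of its block and push both tablets down the tube until they stop at the bottom, keeping a firm steady push of about 16 N on them for a second (the tablet cracks above 25 N). Then stand the rod back upright in the hole of its block; leave the mug, the glass, the garlic and the teaspoon where they are.

Things in the scene. Friction and masses are not known exactly. Their poses are not given: they have to be found in the camera images.
- tablet: The loose round white dishwasher tablet lying flat on the worktop: a cylinder 27 mm in diameter, 20 mm high, 25 g, edges bevelled 2 mm. Origin: centre of its underside; z is its axis, up. It counts as packed once the rod has pressed it with at least 12 N for 0.4 s at the bottom of the tube (aim for 16 N); above 25 N it cracks.
- dispenser: Dispenser: upright steel tube on a dark round foot (84 mm wide, 11 mm high), fixed. Tube 37 mm outside, 31 mm bore, mouth 100 mm above the worktop; its top 10 mm flare to 39 mm bore, 45 mm outside. Origin: centre of the foot's underside, on the tube's axis; z up. The bottom is a springy cushion (6 N per mm, also felt while the tablets slide); its height differs each time and cannot be seen.
- dispenser_mouth (a point): Centre of the mouth, 100 mm above the worktop; z up. A like tablet is jammed in the tube, its top 26 to 61 mm below here; it slides down, with what stands on it, under about 7 N, by 8 to 20 mm, to the bottom, where the push rises well above 7 N. The loose tablet then ends with its top 26 to 49 mm below here (up to 4 mm lower while pressed).
- rod: The wooden packing rod, 115 mm long, 100 g, standing upright in its block: shaft 24 mm in diameter from the flat lower end up to 74 mm, then a round grip 34 mm in diameter from 79 to 115 mm. Origin: centre of its lower end; z along it, up.
- rod_grip (a point): On the axis of the rod in the middle of its round grip (34 mm across), 97 mm above the lower end.
- rod_block: The square wooden block, 75 x 75 x 40 mm, fixed to the worktop, with one round upright hole 28 mm in diameter and 30 mm deep in the middle of its top (hole floor 10 mm above the worktop), mouth bevelled 2 mm. Origin: centre of its underside; z up. Tube and block may stand either way round, one left, one right.
- mug: Bystander: white mug, 96 mm high, behind. Origin: centre of its underside.
- glass: Bystander: clear drinking glass, 81 mm wide, 93 mm high. Origin: centre of its underside.
- garlic: Bystander: garlic bulb, 60 mm. Origin: centre of its underside.
- teaspoon: Bystander: teaspoon lying flat, 138 mm long. Origin: centre of its underside.
Things that resemble listed ones, but are neither listed nor needed, are in the scene too. What is shaped like the rod but orange is not meant.

How it is judged (in metres and radians):
On the way, in this order (a step that is already met when the one before it is completed fails the run):
1. the loose tablet is in the tube, at least 2 mm below the mouth, let go (horizontal distance between tablet and dispenser below 0.006 m and z of tablet in the frame of dispenser_mouth below -0.022 m and angle between tablet's own z axis and vertical below 0.3 rad and contact force between the fingers and tablet below 0.05 N), for 0.2 s.
2. the rod, inside the tube, presses the loose tablet with at least 12 N for 0.4 s, which only the bottom can bear (horizontal distance between each of tablet, rod and dispenser below 0.006 m and z of tablet in the frame of dispenser_mouth below -0.022 m and angle between tablet's own z axis and vertical below 0.3 rad and contact force between rod and tablet above 12 N and z of rod in the frame of dispenser_mouth below -0.025 m), for 0.4 s.
At the end, for the whole second after the job is handed in: Loose tablet in the tube on the other (within 6 mm of the axis, 0.3 rad of upright), its top at least 25 mm below the mouth; rod upright (0.1 rad) in the hole of its block, within 6 mm of the middle, lower end within 3 mm of the hole floor; both at rest and let go (horizontal distance between tablet and dispenser below 0.006 m and z of tablet in the frame of dispenser_mouth below -0.045 m and angle between tablet's own z axis and vertical below 0.3 rad and horizontal distance between rod and rod_block below 0.006 m and z of rod in the frame of rod_block below 0.013 m and angle between rod's own z axis and vertical below 0.1 rad and linear speed of each of rod, tablet below 0.02 m/s); the robot touches nothing.
It fails at once if the rod presses the tablet with more than 25 N (it cracks) (contact force between rod and tablet above 25 N).
It fails at once if a bystander is moved by more than 30 mm (distance of any of mug, glass, garlic, teaspoon from where it was at the start of the episode above 0.03 m).
It also fails if it takes over 59 s, if anything falls off the work surface, if the arm or the gripper's body presses on something with over 40 N, if the wrist force passes 120 N, or if a joint passes its speed limit or range.

## Working session

There is one attempt and no reset: what is moved stays moved. The work goes in short steps, Python scripts to look and compute and a tool call to move; the robot and the scene stay as the last step left them, time stands still between calls to the robot, and variables do not carry over. Pictures are saved under pics/ and viewed, at most 10 in all, crops included, and the job is handed in when it is done.

Besides the shell and the picture viewer there is one more tool, called after "Call:" by a JSON object that holds its "name" and its "arguments". play_rows: Moves the arm, as the interface text tells. Its arguments: {"type":"object","properties":{"steps":{"type":"array","items":{"type":"array","items":{"type":"array","items":{"type":"number"}}}},"force":{"type":"number"}},"required":["steps"]}

```bash
mkdir -p pics; cat > h.py <<'E'
import numpy as np, cv2
from cell import get_obs, read_camera, sign_off, silhouettes
def ray(c,u,v):
    K=np.array(c["intrinsics"]);T=np.array(c["view"]);k=c["k1"]
    d=np.array([(u-K[0,2])/K[0,0],(v-K[1,2])/K[1,1]]);s=d.copy()
    for _ in range(30): s=d/(1+k*(s@s))
    R=T[:3,:3];return -R.T@T[:3,3], R.T@np.array([s[0],-s[1],-1])
def onz(c,u,v,z):
    o,d=ray(c,u,v);return o+d*(z-o[2])/d[2]
def proj(c,P):
    K=np.array(c["intrinsics"]);T=np.array(c["view"]);P=np.atleast_2d(P)
    q=P@T[:3,:3].T+T[:3,3];s=np.c_[q[:,0]/-q[:,2],-q[:,1]/-q[:,2]]
    s=s*(1+c["k1"]*(s**2).sum(1))[:,None]
    return s@K[:2,:2].T+K[:2,2]
E
python3 - <<'E'
from h import *
for n in ["scene","top"]:
    c=read_camera(n);cv2.imwrite(f"pics/{n}0.png",cv2.resize(c["frame"][:,:,::-1],(800,600)))
    o,d=ray(c,256,192);print(n,o.round(3),d.round(3))
    for t in ["tablet","dispenser","rod","rod_block","mug","glass","garlic","teaspoon"]:
        for s in silhouettes(n,t):
            if s["p"]<.2: continue
            v,u=np.nonzero(s["pixels"]);
            print(t,round(s["p"],2),s["extent"],len(u),onz(c,u.mean(),v.mean(),0.02).round(3))
print(get_obs())
E
```

```text
scene [-0.382  0.535  0.549] [ 0.792 -0.466 -0.394]
tablet 0.62 [261.6, 234.9, 270.1, 243.7] 104 [0.428 0.032 0.02 ]
dispenser 0.64 [307.5, 177.1, 338.8, 218.5] 723 [ 0.531 -0.236  0.02 ]
rod 0.92 [223.3, 206.0, 238.3, 257.7] 559 [0.504 0.099 0.02 ]
rod 0.88 [179.8, 195.3, 193.2, 230.9] 376 [0.656 0.154 0.02 ]
rod_block 0.96 [167.0, 226.0, 208.5, 251.5] 871 [0.522 0.202 0.02 ]
mug 0.57 [217.4, 167.6, 258.3, 209.0] 1093 [ 0.747 -0.057  0.02 ]
mug 0.57 [309.1, 178.9, 336.5, 217.6] 674 [ 0.531 -0.237  0.02 ]
glass 0.72 [333.6, 163.6, 361.8, 200.4] 847 [ 0.618 -0.397  0.02 ]
garlic 0.88 [156.0, 248.1, 177.0, 273.1] 508 [0.438 0.291 0.02 ]
garlic 0.45 [180.0, 194.8, 192.4, 235.1] 412 [0.658 0.152 0.02 ]
teaspoon 0.56 [310.4, 177.9, 340.9, 217.1] 674 [ 0.53  -0.235  0.02 ]
top [ 0.299 -0.003  1.357] [ 0.202 -0.019 -0.979]
dispenser 0.58 [298.3, 202.4, 322.9, 225.8] 445 [ 0.498 -0.209  0.02 ]
dispenser 0.47 [179.6, 197.3, 187.9, 211.7] 113 [0.539 0.21  0.02 ]
rod 0.66 [178.1, 197.2, 190.4, 211.0] 165 [0.54 0.21 0.02]
rod_block 0.9 [172.4, 193.0, 199.7, 219.3] 407 [0.521 0.195 0.02 ]
mug 0.9
[... 206 characters left out ...]
0.9, 'qpos': array([-67.03176169,  18.39240026,  -4.01570272,  83.10665265,
         1.29622966,  78.53922118,  -3.26077374]), 'joint_velocities': array([-0.1549466 , -0.08799344, -0.00883527,  0.02665863, -0.01235653,
       -0.02250786, -0.04689568]), 'effort': array([ 4.35019247e-04, -4.91090906e+01, -4.02287738e-01, -3.12768316e+01,
       -6.35567168e-02,  3.37484688e-02,  2.37906352e-05]), 'tool_pos': array([0.24523255, 0.60200658, 0.22258896]), 'tool_rot': array([1.79993079e+02, 3.90930362e-03, 1.57839631e+02]), 'force': array([-0.49836294, -0.51297412, -0.3396139 ]), 'wrist_torque': array([-0.02666236,  0.02857807, -0.03843231]), 'grasp_force': 0.0, 'grip_width': 0.08685472809165712}
```

View pics/scene0.png

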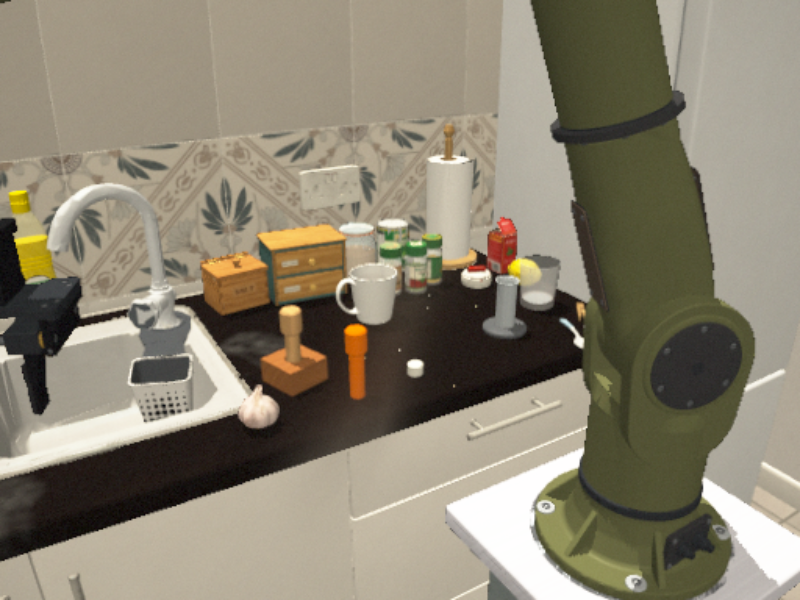

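View pics/top0.png

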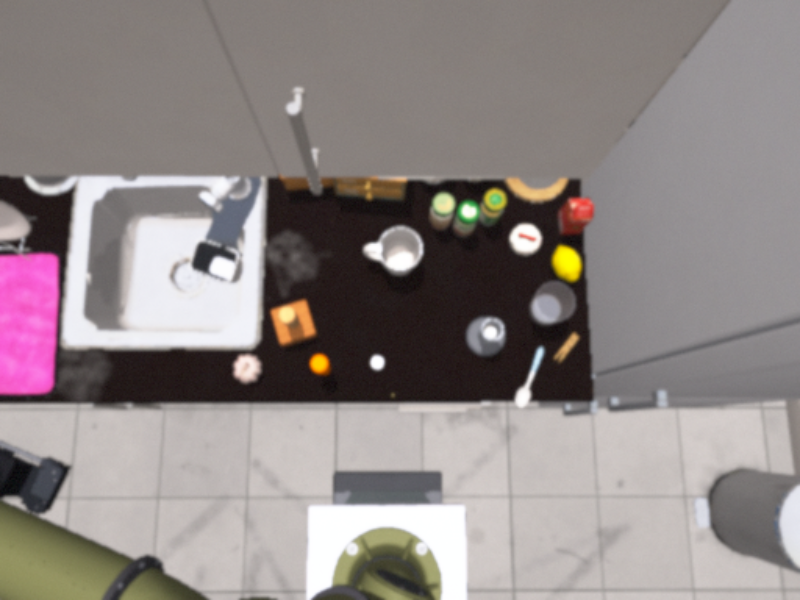

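The scene view shows the real rod in its block at about (290,335), the orange look-alike at (357,360), the tablet at (415,368) and the dispenser at (505,305). In the top view the tablet is at (377,362), the mouth at (490,328) and the rod grip at (288,315). Next I'll fit these finely.

```bash
cat > fit.py <<'E'
from h import *
from scipy.optimize import least_squares
a=np.linspace(0,2*np.pi,60,endpoint=False);C=np.c_[np.cos(a),np.sin(a)]
def hullcent(c,rings,x,y):
    P=np.vstack([np.c_[x+r*C[:,0],y+r*C[:,1],np.full(60,z)] for r,z in rings])
    h=cv2.convexHull(proj(c,P).astype(np.float32))[:,0];m=cv2.moments(h*1.0)
    return np.array([m["m10"]/m["m00"],m["m01"]/m["m00"]]),m["m00"],(h.min(0),h.max(0))
def fitxy(obs,rings,x0):
    f=lambda p:np.concatenate([hullcent(c,rings,*p)[0]-m for c,m in obs])
    s=least_squares(f,x0,diff_step=1e-4);return s.x,s.fun
E
python3 - <<'E'
from fit import *
c={n:read_camera(n) for n in ["scene","top"]}
def blob(n,box,cond):
    l,t,r,b=box;F=c[n]["frame"][t:b,l:r].astype(int);m=cond(F).astype(np.uint8)
    k,L,S,Q=cv2.connectedComponentsWithStats(m);i=1+S[1:,4].argmax();return Q[i]+[l,t],S[i]+[l,t,0,0,0]
white=lambda F:F.min(2)>110
ob=[]
for n,b in [("scene",(252,225,282,252)),("top",(230,220,255,246))]:
    q,s=blob(n,b,white);print("tab",n,q,s);ob.append((c[n],q))
R=[(.0135,.002),(.0135,.018),(.0115,0),(.0115,.02)]
x,r=fitxy(ob,R,[.43,.03]);print("tablet",x,r)
for o in ob: print(fitxy([o],R,x)[0],hullcent(o[0],R,*x)[1])
# rod grip & block from nets
for nm,R,z in [("rod_block",None,0),]:
    for n in c:
        s=silhouettes(n,"rod_block")[0];v,u=np.nonzero(s["pixels"]);print(n,onz(c[n],u.mean(),v.mean(),.03),s["extent"])
A=c["scene"]["frame"][160:272,150:350,::-1];B=c["top"]["frame"][185:250,160:330,::-1]
A=cv2.resize(A,None,fx=3.4,fy=3.4,interpolation=cv2.INTER_CUBIC)[:375];B=cv2.resize(B,None,fx=3.4,fy=3.4,interpolation=cv2.INTER_CUBIC)
W=np.zeros((600,680,3),np.uint8);W[:A.shape[0],:A.shape[1]]=A;W[378:378+B.shape[0],:B.shape[1]]=B[:222]
cv2.imwrite("pics/crop.png",W)
E
```

```text
tab scene [265.22772277 235.03960396] [260 230  11  12 101]
tab top [241.  231.5] [237 227   9  10  78]
tablet [0.44415752 0.02168328] [ 0.17116337  0.6116502   0.00764357 -0.44832123]
[0.44714011 0.02036321] 103.36539382184856
[0.44266366 0.02170233] 55.8185775388265
scene [0.50485797 0.20852891 0.03      ] [164.9, 226.8, 210.2, 252.7]
top [0.52280409 0.1919994  0.03      ] [176.6, 191.0, 204.1, 219.2]
```

View pics/crop.png

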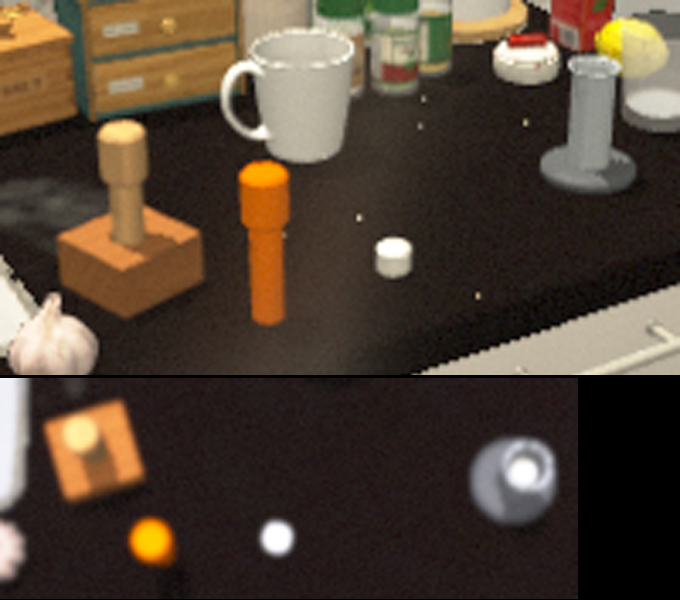

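The crop shows the tablet clear of its neighbours. The flare ring in the top view centres at about crop (523,470), and the rod grip is at crop (81,435) in the top view and (123,150) in the scene view. I'll triangulate with model outlines.

```bash
python3 - <<'E'
from fit import *
c={n:read_camera(n) for n in ["scene","top"]}
def blob(n,box,cond):
    l,t,r,b=box;F=c[n]["frame"][t:b,l:r].astype(int);m=cond(F).astype(np.uint8)
    k,L,S,Q=cv2.connectedComponentsWithStats(m);i=1+S[1:,4].argmax();return Q[i]+[l,t],S[i]+[l,t,0,0,0]
def rep(nm,obs,R,x0):
    x,r=fitxy([(c[n],q) for n,q in obs],R,x0);print(nm,x.round(4),r.round(2),[fitxy([(c[n],q)],R,x)[0].round(4) for n,q in obs])
    print("   areas",[round(hullcent(c[n],R,*x)[1]) for n,q in obs])
    return x
# dispenser blob, top
q,s=blob("top",(290,195,330,235),lambda F:F.max(2)>60);print("disp top",q,s)
rep("disp",[("top",q)],[(.042,0),(.042,.011),(.0225,.1)],[.5,-.2])
hsv={n:cv2.cvtColor(c[n]["frame"],cv2.COLOR_RGB2HSV) for n in c}
# mouth by hand
xm=rep("mouth",[("scene",np.array([325,179.1])),("top",np.array([313.8,212.1]))],[(.0225,.1)],[.5,-.2])
# foot scene: bottom dark foot extents
for p in ([.5,-.2],xm):
    for n in c: 
        a=hullcent(c[n],[(.042,0),(.042,.011)],*p)[2];print(n,"foot ext",a)
# grip
F=c["scene"]["frame"];
for nm,px in [("grip",(186,205)),("block",(172,240)),("shaft",(187,223))]: print(nm,F[px[1],px[0]],hsv["scene"][px[1],px[0]])
G=c["top"]["frame"];print("top grip",G[202,184],hsv["top"][202,184],"block",G[213,193],hsv["top"][213,193])
rep("grip",[("scene",np.array([150+123/3.4,160+153/3.4])),("top",np.array([160+81/3.4,185+(435-378)/3.4]))],[(.017,.091),(.017,.123),(.015,.125)],[.52,.2])
rep("orange",[("scene",np.array([150+264/3.4,160+195/3.4])),("top",np.array([160+151/3.4,185+(541-378)/3.4]))],[(.017,.081),(.017,.113),(.015,.115)],[.45,.1])
for n,b in [("scene",(155,222,212,258)),("top",(165,187,206,225))]:
    q,s=blob(n,b,lambda F:(F[...,0]>60)&(F[...,0]>1.35*F[...,2]));print(n,q,s)
E
```

```text
disp top [310.69398907 214.12568306] [298 202  26  26 549]
disp [ 0.5016 -0.2126] [ 0. -0.] [array([ 0.5016, -0.2126])]
   areas [504]
mouth [ 0.4955 -0.2084] [ 0.18  0.88  0.03 -0.44] [array([ 0.5011, -0.2123]), array([ 0.4941, -0.2083])]
   areas [72, 159]
scene foot ext (array([305.44382, 202.368  ], dtype=float32), array([334.54968, 218.20728], dtype=float32))
top foot ext (array([294.2316 , 202.10533], dtype=float32), array([319.56424, 227.25383], dtype=float32))
scene foot ext (array([308.67484, 202.30501], dtype=float32), array([337.79318, 218.13156], dtype=float32))
top foot ext (array([296.75256, 203.41493], dtype=float32), array([322.11914, 228.58412], dtype=float32))
grip [170 129  78] [ 17 138 170]
block [120  77  37] [ 14 176 120]
shaft [178 135  82] [ 17 138 178]
top grip [254 236 156] [ 24  98 254] block [163 100  53] [ 13 172 163]
grip [0.5251 0.1993] [ 0.06 -0.32 -0.16  0.12] [array([0.5234, 0.2002]), array([0.5254, 0.1989])]
   areas [236, 118]
orange [0.4296 0.1344] [ 0.27  0.09 -0.29 -0.21] [array([0.4303, 0.1348]), array([0.4289, 0.1335])]
   areas [256, 111]
scene [187.84471469 235.96258185] [ 166  222   44   32 1069]
top [187.14388489 205.8705036 ] [172 191  31  31 695]
```

Call:
{"name": "play_rows", "arguments": {"steps": [[[-0.045,0,0,0,0,0.148,0.087],[-0.045,0,0,0,0,0.148,0.087],[-0.045,0,0,0,0,0.148,0.087],[-0.045,0,0,0,0,0.148,0.087],[-0.045,0,0,0,0,0.148,0.087],[-0.045,0,0,0,0,0.148,0.087],[-0.045,0,0,0,0,0.148,0.087],[-0.045,0,0,0,0,0.148,0.087],[-0.05,0,0,0,0,0,0.087],[-0.05,0,0,0,0,0,0.087],[-0.05,0,0,0,0,0,0.087],[-0.05,0,0,0,0,0,0.087]]], "force": 20}}

```text
time_s: 2.4
tool_pos: [0.4549, 0.1329, 0.2228]
tool_rot: [180.0, -0.0, 90.0]
force: [1.8, -0.4, 0.2]
grip_width: 0.0868
grasp_force: 0.0
```

Call:
{"name": "play_rows", "arguments": {"steps": [[[-0.05,-0.005,0,0,0,0,0.087],[-0.05,-0.005,0.03,0,0,0,0.087],[-0.011,0,0.05,0,0,0,0.087],[0,0,0.05,0,0,0,0.087],[0,0,0.04,0,0,0,0.087],[0,0,0,0,0,0,0.087]]]}}

```text
time_s: 3.0
tool_pos: [0.4411, 0.0306, 0.0538]
tool_rot: [-179.4, 0.2, 90.0]
force: [-1.0, -0.3, 0.3]
grip_width: 0.0869
grasp_force: 0.0
```

```bash
python3 - <<'E'
from fit import *
c={n:read_camera(n) for n in ["scene","top"]};o=get_obs();print(o["tool_pos"],o["time_s"])
A=c["scene"]["frame"][170:270,215:315,::-1].copy();A=cv2.resize(A,(500,500),interpolation=cv2.INTER_CUBIC)
t=np.array(o["tool_pos"])
for dx in (-.0435,0,.0435):
  p=proj(c["scene"],t+[dx,0,0])[0];cv2.circle(A,tuple(int(k) for k in (p+.5-[215,170])*5),3,(0,0,255),-1)
cv2.imwrite("pics/g1.png",A)
E
```

```text
[0.4460832  0.03165273 0.0587776 ] 3.1
```

View pics/g1.png

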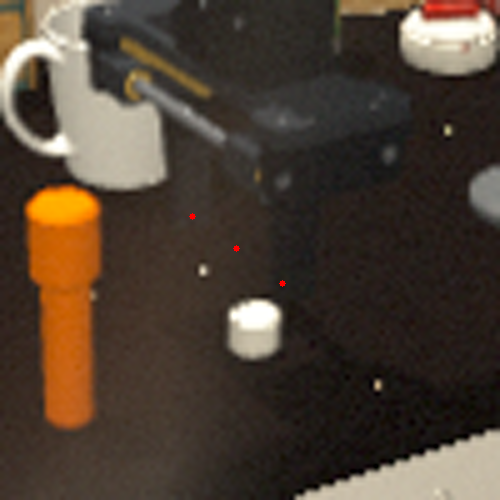

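The picture shows the open gripper above the tablet at crop (255,330), with the projected fingertips where expected. Moving down to grasp.

Call:
{"name": "play_rows", "arguments": {"steps": [[[-0.0105,-0.001,0,0,0,0,0.087],[0,0,0.02,0,0,0,0.087],[0,0,0.02,0,0,0,0.087],[0,0,0.012,0,0,0,0.087],[0,0,0,0,0,0,0.087],[0,0,0,0,0,0,0.087]]]}}

```text
time_s: 3.7
tool_pos: [0.4458, 0.0212, 0.0072]
tool_rot: [179.9, -0.0, 90.0]
force: [-0.2, -0.1, -1.0]
grip_width: 0.0872
grasp_force: 0.0
```

Call:
{"name": "play_rows", "arguments": {"steps": [[[0,0,0,0,0,0,0.02],[0,0,0,0,0,0,0.02],[0,0,0,0,0,0,0.02],[0,0,0,0,0,0,0.02],[0,0,0,0,0,0,0.02],[0,0,0,0,0,0,0.02],[0,0,0,0,0,0,0.02],[0,0,0,0,0,0,0.02]]], "force": 20}}

```text
time_s: 4.5
tool_pos: [0.4448, 0.0212, 0.0061]
tool_rot: [-180.0, 0.0, 90.0]
force: [-0.7, -0.2, 0.7]
grip_width: 0.031
grasp_force: 0.0
```

Call:
{"name": "play_rows", "arguments": {"steps": [[[0,0,0,0,0,0,0.02],[0,0,0,0,0,0,0.02],[0,0,0,0,0,0,0.02],[0,0,0,0,0,0,0.02]]]}}

```text
time_s: 4.9
tool_pos: [0.4448, 0.0212, 0.0061]
tool_rot: [180.0, -0.0, 90.0]
force: [0.6, -0.9, 0.2]
grip_width: 0.0261
grasp_force: 20.0
```

Call:
{"name": "play_rows", "arguments": {"steps": [[[0,0,-0.02,0,0,0,0.02],[0,0,-0.04,0,0,0,0.02],[-0.02,0.005,-0.045,0,0,0,0.02],[-0.04,0.01,-0.02,0,0,0,0.02],[-0.045,0.01,0,0,0,0,0.02],[-0.045,0.01,0,0,0,0,0.02],[-0.04,0.01,0,0,0,0,0.02],[-0.03,0.008,0,0,0,0,0.02],[-0.012,0,0,0,0,0,0.02],[0,0,0,0,0,0,0.02],[0,0,0,0,0,0,0.02]]]}}

```text
time_s: 6.0
tool_pos: [0.4975, -0.2092, 0.1306]
tool_rot: [-179.9, -0.1, 90.0]
force: [-0.1, -0.3, -0.5]
grip_width: 0.0259
grasp_force: 20.0
```

```bash
python3 - <<'E'
from fit import *
c={n:read_camera(n) for n in ["scene","top"]};o=get_obs();t=o["tool_pos"];print(t,o["tool_rot"],o["grip_width"],o["grasp_force"])
W=np.zeros((560,640,3),np.uint8)
A=cv2.resize(c["scene"]["frame"][130:230,265:365,::-1],(560,560),interpolation=cv2.INTER_CUBIC)
a=np.linspace(0,6.28,40)
def draw(n,x,y,r,z,col,l,t,f):
    p=proj(c[n],np.c_[x+r*np.cos(a),y+r*np.sin(a),0*a+z]);cv2.polylines(A,[((p+.5-[l,t])*f).astype(int)],True,col,1)
draw("scene",.4975,-.211,.0225,.1,(0,0,255),265,130,5.6)
draw("scene",.4975,-.211,.042,.0,(0,0,255),265,130,5.6)
draw("scene",t[0],t[1],.0135,t[2]-.006,(0,255,0),265,130,5.6)
cv2.imwrite("pics/g2.png",A)
E
```

```text
[ 0.49789158 -0.20851041  0.13084572] [-1.79983526e+02 -9.49267408e-02  9.01566733e+01] 0.026022182669409824 20.000188022386283
```

View pics/g2.png

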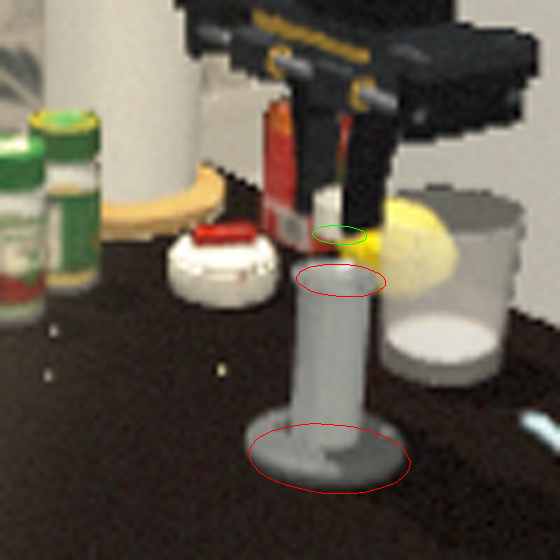

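The view shows the held tablet at crop (330,215) matching its predicted ring. The tube's mouth is at about (333,268), a few pixels left of and above my prediction, so I'll refine the dispenser position from the unobstructed first pictures.

```bash
python3 - <<'E'
from fit import *
from scipy.optimize import minimize
c={n:read_camera(n) for n in ["scene","top"]}
S=8
def render(n,x,y,box):
    l,t,r,b=box;m=np.zeros(((b-t)*S,(r-l)*S),np.uint8)
    for R in ([(.042,0),(.042,.011)],[(.0185,0),(.0185,.09)],[(.0195,.09),(.0225,.1)]):
        P=np.vstack([np.c_[x+q*C[:,0],y+q*C[:,1],np.full(60,z)] for q,z in R])
        h=cv2.convexHull(((proj(c[n],P)+.5-[l,t])*S).astype(np.float32))
        cv2.fillConvexPoly(m,np.round(h).astype(np.int32),1)
    return cv2.resize(m.astype(np.float32),(r-l,b-t),interpolation=cv2.INTER_AREA)
for n,box in [("scene",(300,186,345,224)),("top",(292,196,330,232))]:
    I=cv2.imread(f"pics/{n}0.png");I=cv2.resize(I,(512,384),interpolation=cv2.INTER_AREA).astype(np.float32).max(2)
    l,t,r,b=box;G=I[t:b,l:r]
    if n=="scene": G[:12,32:]=np.minimum(G[:12,32:],25)
    G=np.clip((G-35)/(75-35),0,1)
    best=[]
    for x in np.arange(.488,.510,.001):
        for y in np.arange(-.222,-.200,.001):
            best.append((np.abs(render(n,x,y,box)-G).sum(),x,y))
    best.sort();print(n,G.sum(),[np.round(k,4).tolist() for k in best[:5]])
I=cv2.resize(cv2.imread("pics/top0.png"),(512,384),interpolation=cv2.INTER_AREA)[190:240,285:345]
A=cv2.resize(I,None,fx=10,fy=10,interpolation=cv2.INTER_CUBIC);a=np.linspace(0,6.28,40)
for x,y,col in [(.4975,-.211,(0,0,255)),(.502,-.2105,(0,255,0))]:
  for r_,z in [(.0225,.1),(.042,.0)]:
    p=proj(c["top"],np.c_[x+r_*np.cos(a),y+r_*np.sin(a),0*a+z]);cv2.polylines(A,[((p+.5-[285,190])*10).astype(int)],True,col,1)
cv2.imwrite("pics/g3.png",A)
E
```

```text
scene 595.42505 [[58.9563, 0.506, -0.213], [59.3187, 0.506, -0.214], [59.9781, 0.507, -0.214], [60.5438, 0.505, -0.213], [61.8719, 0.507, -0.213]]
top 590.125 [[82.6344, 0.502, -0.214], [82.6812, 0.503, -0.214], [82.7062, 0.501, -0.211], [82.9781, 0.502, -0.212], [83.0, 0.502, -0.211]]
```

View pics/g3.png

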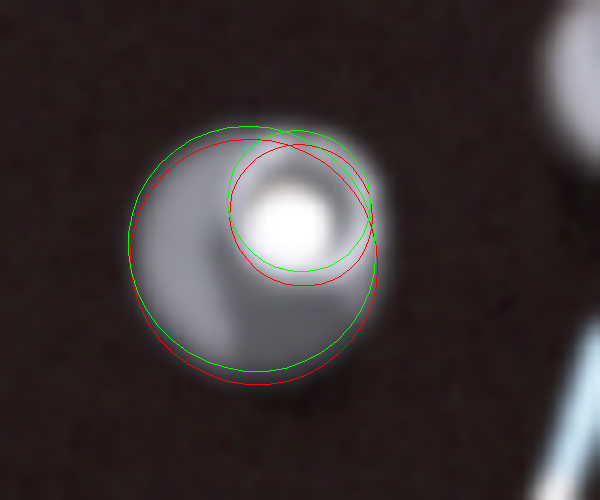

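The overlay shows the foot matching the green ring, while the mouth lies slightly right of it. Dispenser estimate is (0.5035, -0.2125). Aligning and lowering.

Call:
{"name": "play_rows", "arguments": {"steps": [[[-0.004,0.0055,0,0,0,0,0.02],[0,0,0.01,0,0,0,0.02],[0,0,0.01,0,0,0,0.02],[0,0,0.006,0,0,0,0.02],[0,0,0,0,0,0,0.02],[0,0,0,0,0,0,0.02]]]}}

```text
time_s: 6.8
tool_pos: [0.5031, -0.2148, 0.1047]
tool_rot: [-180.0, -0.0, 90.0]
force: [-0.2, 0.5, 0.8]
grip_width: 0.026
grasp_force: 20.0
```

Call:
{"name": "play_rows", "arguments": {"steps": [[[0.002,0,0.0015,0,0,0,0.02],[0,0,0,0,0,0,0.02],[0,0,0,0,0,0,0.02]]]}}

```text
time_s: 7.1
tool_pos: [0.5035, -0.2127, 0.1038]
tool_rot: [180.0, -0.0, 90.0]
force: [-0.3, 0.0, -0.2]
grip_width: 0.026
grasp_force: 20.0
```

```bash
python3 - <<'E'
from fit import *
c={n:read_camera(n) for n in ["scene","top"]};o=get_obs();t=o["tool_pos"];print(t,o["force"],o["grasp_force"])
A=cv2.resize(c["scene"]["frame"][150:225,290:365,::-1],(600,600),interpolation=cv2.INTER_CUBIC)
cv2.imwrite("pics/g4.png",A)
E
```

```text
[ 0.50349501 -0.21276666  0.10379913] [ 0.05019289 -0.17076606  0.243928  ] 19.999978962005116
```

View pics/g4.png

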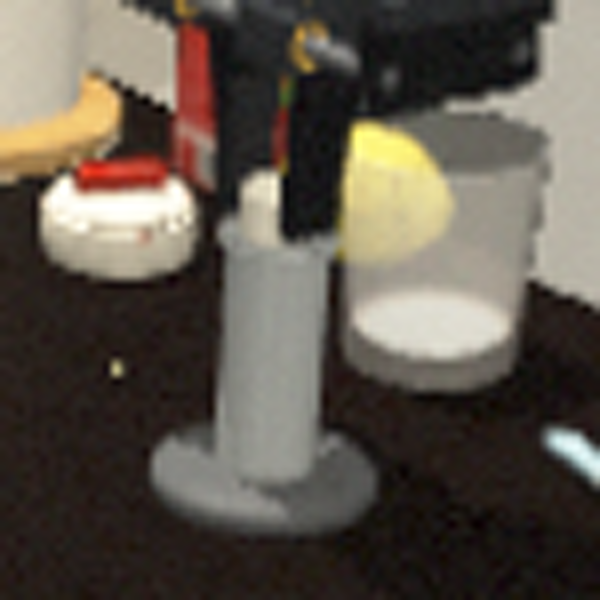

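The tablet sits in the mouth: its left edge is at 240, so its centre is about 280, against a tube centre of about 276. Releasing.

Call:
{"name": "play_rows", "arguments": {"steps": [[[0,0,0,0,0,0,0.087],[0,0,0,0,0,0,0.087],[0,0,0,0,0,0,0.087],[0,0,0,0,0,0,0.087],[0,0,-0.01,0,0,0,0.087],[0,0,-0.03,0,0,0,0.087],[0,0,-0.04,0,0,0,0.087],[0,0,0,0,0,0,0.087]]]}}

```text
time_s: 8.0
tool_pos: [0.5066, -0.2146, 0.1895]
tool_rot: [179.4, 0.1, 90.0]
force: [0.6, -0.6, -0.6]
grip_width: 0.0814
grasp_force: 0.0
```

```bash
python3 - <<'E'
from fit import *
c={n:read_camera(n) for n in ["scene","top"]};o=get_obs();print(o["tool_pos"],o["grip_width"])
A=cv2.resize(c["scene"]["frame"][160:220,290:350,::-1],(500,500),interpolation=cv2.INTER_CUBIC)
cv2.imwrite("pics/g5.png",A)
E
```

```text
[ 0.50415079 -0.21307996  0.18510737] 0.0849873395333316
```

View pics/g5.png

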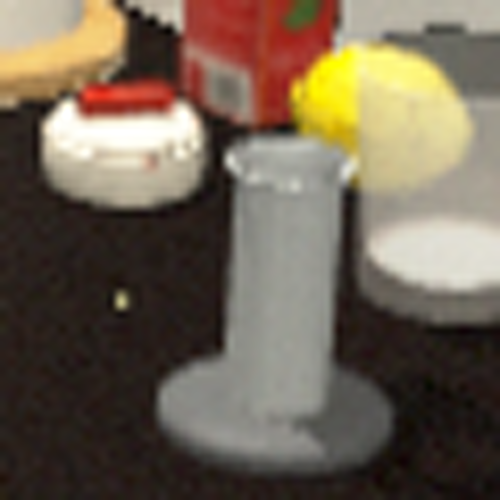

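The tablet has dropped into the tube; nothing shows above the mouth at (290,158). Going to the rod.

Call:
{"name": "play_rows", "arguments": {"steps": [[[0.03,0,0,0,0,0,0.087],[0.045,0.005,0,0,0,0,0.087],[0.045,0.005,0,0,0,0,0.087],[0.045,0.005,0,0,0,0,0.087],[0.045,0.005,0,0,0,0,0.087],[0.045,0,0,0,0,0,0.087],[0.045,0,0,0,0,0,0.087],[0.045,0,0,0,0,0,0.087],[0.04,0,0,0,0,0,0.087],[0.022,0,0,0,0,0,0.087],[0.005,0,0,0,0,0,0.087],[0,0,0,0,0,0,0.087]]], "force": 60}}

```text
time_s: 9.3
tool_pos: [0.5227, 0.1989, 0.1826]
tool_rot: [-179.9, 0.1, 90.1]
force: [-0.4, -1.1, -0.5]
grip_width: 0.0871
grasp_force: 0.0
```

```bash
python3 - <<'E'
from fit import *
o=get_obs();print(o["tool_pos"],o["tool_rot"])
c=read_camera("top");read_camera("scene")
F=c["frame"]
for n in ["scene","top"]:
  for s in silhouettes(n,"rod"): print(n,s["p"],s["extent"])
E
```

```text
[0.52274877 0.19890965 0.18258328] [-1.79911123e+02  9.50479869e-02  9.00572373e+01]
scene 0.97 [177.6, 196.7, 193.2, 230.7]
scene 0.9 [223.0, 208.9, 233.6, 255.4]
top 0.54 [185.2, 199.9, 191.7, 209.2]
top 0.49 [199.0, 226.9, 208.1, 237.9]
```

Call:
{"name": "play_rows", "arguments": {"steps": [[[0,0.002,0.03,0,0,0,0.087],[0,0,0.035,0,0,0,0.087],[0,0,0.02,0,0,0,0.087],[0,0,0.0095,0,0,0,0.087],[0,0,0,0,0,0,0.087],[0,0,0,0,0,0,0.087]]]}}

```text
time_s: 10.1
tool_pos: [0.5263, 0.1989, 0.0902]
tool_rot: [179.9, -0.0, 89.9]
force: [0.6, 0.3, -0.2]
grip_width: 0.0867
grasp_force: 0.0
```

```bash
python3 - <<'E'
from fit import *
c=read_camera("scene");o=get_obs();t=o["tool_pos"];print(t)
A=cv2.resize(c["frame"][175:265,140:230,::-1],(540,540),interpolation=cv2.INTER_CUBIC)
a=np.linspace(0,6.28,40)
for z in (.125,.089):
    p=proj(c,np.c_[t[0]+.017*np.cos(a),t[1]+.017*np.sin(a),0*a+z]);cv2.polylines(A,[((p+.5-[140,175])*6).astype(int)],True,(0,0,255),1)
cv2.imwrite("pics/g6.png",A)
E
```

```text
[0.52649322 0.19927598 0.09062679]
```

View pics/g6.png

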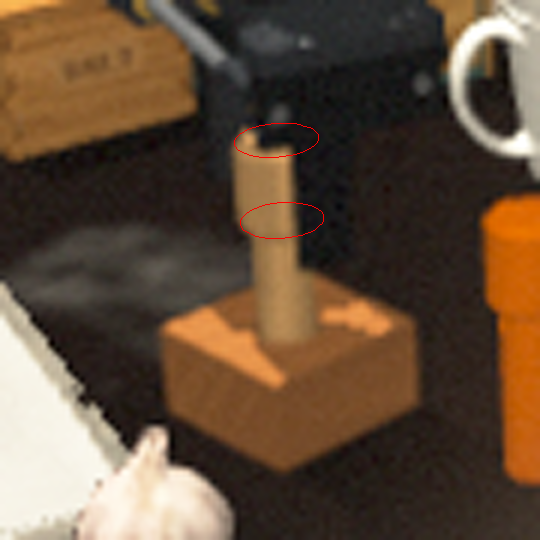

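The rod's grip (left edge at about x=233) lies within a few pixels of the predicted rings, between the fingers. Closing.

Call:
{"name": "play_rows", "arguments": {"steps": [[[0,0,0,0,0,0,0.025],[0,0,0,0,0,0,0.025],[0,0,0,0,0,0,0.025],[0,0,0,0,0,0,0.025],[0,0,0,0,0,0,0.025],[0,0,0,0,0,0,0.025],[0,0,0,0,0,0,0.025],[0,0,0,0,0,0,0.025],[0,0,0,0,0,0,0.025],[0,0,0,0,0,0,0.025]]], "force": 60}}

```text
time_s: 11.15
tool_pos: [0.5254, 0.1992, 0.0891]
tool_rot: [180.0, -0.0, 90.0]
force: [0.1, -0.1, -0.2]
grip_width: 0.0324
grasp_force: 60.0
```

Call:
{"name": "play_rows", "arguments": {"steps": [[[0,0,-0.01,0,0,0,0.025],[0,0,-0.02,0,0,0,0.025],[0,0,-0.03,0,0,0,0.025],[0,0,-0.035,0,0,0,0.025],[0,0,-0.025,0,0,0,0.025],[0,0,-0.005,0,0,0,0.025],[0,0,0,0,0,0,0.025]]]}}

```text
time_s: 11.85
tool_pos: [0.5256, 0.1993, 0.2148]
tool_rot: [179.9, -0.1, 90.0]
force: [0.0, 0.7, -1.5]
grip_width: 0.0323
grasp_force: 60.0
```

Call:
{"name": "play_rows", "arguments": {"steps": [[[-0.025,0,0,0,0,0,0.025],[-0.04,-0.005,0,0,0,0,0.025],[-0.045,-0.005,0,0,0,0,0.025],[-0.045,-0.005,0,0,0,0,0.025],[-0.045,-0.005,0,0,0,0,0.025],[-0.045,-0.002,0,0,0,0,0.025],[-0.045,0,0,0,0,0,0.025],[-0.045,0,0,0,0,0,0.025],[-0.04,0,0,0,0,0,0.025],[-0.025,0,0,0,0,0,0.025],[-0.012,0,0,0,0,0,0.025],[0,0,0,0,0,0,0.025]]]}}

```text
time_s: 13.05
tool_pos: [0.5015, -0.215, 0.2123]
tool_rot: [-179.8, 0.1, 89.7]
force: [-0.8, -0.5, -1.5]
grip_width: 0.0329
grasp_force: 60.0
```

```bash
python3 - <<'E'
from fit import *
c=read_camera("scene");o=get_obs();t=o["tool_pos"];print(t,o["tool_rot"],o["force"])
A=cv2.resize(c["frame"][120:220,275:375,::-1],(560,560),interpolation=cv2.INTER_CUBIC)
a=np.linspace(0,6.28,40)
for x,y,r,z in ((t[0],t[1],.012,t[2]-.079),(.5035,-.2127,.0225,.1)):
    p=proj(c,np.c_[x+r*np.cos(a),y+r*np.sin(a),0*a+z]);cv2.polylines(A,[((p+.5-[275,120])*5.6).astype(int)],True,(0,0,255),1)
cv2.imwrite("pics/g7.png",A)
E
```

```text
[ 0.50206185 -0.21306684  0.21236744] [-1.79816189e+02 -1.42815538e-02  8.98769812e+01] [-0.08492517  0.09973705 -1.53604714]
```

View pics/g7.png

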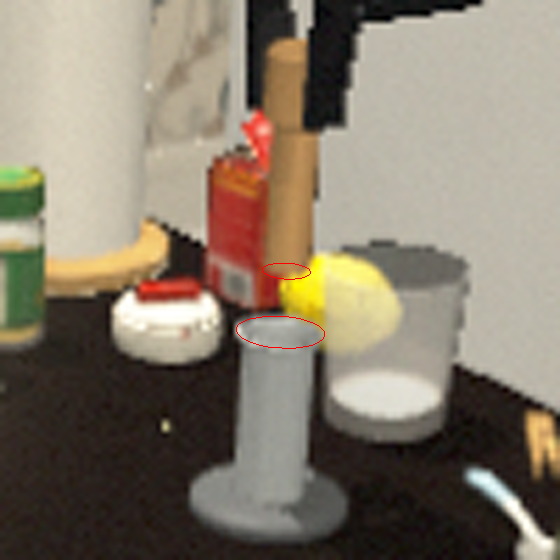

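The rod end at (290,270) sits over the mouth at (279,332), both matching predictions. Now the descent, watching force.

Call:
{"name": "play_rows", "arguments": {"steps": [[[0,0.0015,0.01,0,0,0,0.025],[0,0,0.012,0,0,0,0.025],[0,0,0.009,0,0,0,0.025],[0,0,0,0,0,0,0.025],[0,0,0,0,0,0,0.025]]]}}

```text
time_s: 13.6
tool_pos: [0.5047, -0.2124, 0.1827]
tool_rot: [-180.0, -0.0, 90.0]
force: [-0.2, -0.7, -0.6]
grip_width: 0.0326
grasp_force: 60.0
```

Call:
{"name": "play_rows", "arguments": {"steps": [[[0,0,0.002,0,0,0,0.025],[0,0,0.002,0,0,0,0.025],[0,0,0.002,0,0,0,0.025],[0,0,0,0,0,0,0.025]]]}}

```text
time_s: 14.0
tool_pos: [0.5047, -0.2127, 0.1769]
tool_rot: [-180.0, -0.0, 90.0]
force: [0.8, -0.0, -1.0]
grip_width: 0.0324
grasp_force: 60.0
```

Call:
{"name": "play_rows", "arguments": {"steps": [[[0,0,0.002,0,0,0,0.025],[0,0,0.002,0,0,0,0.025],[0,0,0.002,0,0,0,0.025],[0,0,0,0,0,0,0.025]]]}}

```text
time_s: 14.4
tool_pos: [0.5043, -0.2126, 0.1706]
tool_rot: [-179.9, -0.0, 90.0]
force: [-0.8, 1.5, -1.5]
grip_width: 0.0328
grasp_force: 60.0
```

Call:
{"name": "play_rows", "arguments": {"steps": [[[0,0,0.002,0,0,0,0.025],[0,0,0.002,0,0,0,0.025],[0,0,0.002,0,0,0,0.025],[0,0,0,0,0,0,0.025]]]}}

```text
time_s: 14.8
tool_pos: [0.504, -0.2127, 0.1648]
tool_rot: [-179.9, -0.0, 90.0]
force: [-3.0, 1.2, 2.4]
grip_width: 0.0328
grasp_force: 60.0
```

Call:
{"name": "play_rows", "arguments": {"steps": [[[0,-0.002,0,0,0,0,0.025],[0,0,0,0,0,0,0.025],[0,0,0,0,0,0,0.025]]]}}

```text
time_s: 15.1
tool_pos: [0.5034, -0.2127, 0.1653]
tool_rot: [179.9, 0.0, 90.0]
force: [-0.6, 1.3, 1.9]
grip_width: 0.0326
grasp_force: 60.0
```

Call:
{"name": "play_rows", "arguments": {"steps": [[[0.0015,-0.001,0,0,0,0,0.025],[0,0,0,0,0,0,0.025],[0,0,0,0,0,0,0.025]]]}}

```text
time_s: 15.4
tool_pos: [0.5027, -0.2116, 0.1655]
tool_rot: [179.9, 0.0, 90.0]
force: [1.4, -0.7, 1.4]
grip_width: 0.0325
grasp_force: 60.0
```

Call:
{"name": "play_rows", "arguments": {"steps": [[[0,0,0.001,0,0,0,0.025],[0,0,0.001,0,0,0,0.025],[0,0,0,0,0,0,0.025]]]}}

```text
time_s: 15.7
tool_pos: [0.5028, -0.2117, 0.1638]
tool_rot: [179.9, 0.0, 90.0]
force: [1.0, -0.4, 4.3]
grip_width: 0.0325
grasp_force: 60.0
```

Call:
{"name": "play_rows", "arguments": {"steps": [[[0,0,0.001,0,0,0,0.025],[0,0,0.001,0,0,0,0.025],[0,0,0.001,0,0,0,0.025],[0,0,0,0,0,0,0.025]]]}}

```text
time_s: 16.1
tool_pos: [0.5028, -0.2117, 0.1608]
tool_rot: [179.9, 0.0, 90.0]
force: [1.8, -0.6, 5.0]
grip_width: 0.0326
grasp_force: 60.0
```

Call:
{"name": "play_rows", "arguments": {"steps": [[[0,0,0.001,0,0,0,0.025],[0,0,0.001,0,0,0,0.025],[0,0,0.001,0,0,0,0.025],[0,0,0,0,0,0,0.025]]]}}

```text
time_s: 16.5
tool_pos: [0.5027, -0.2117, 0.1578]
tool_rot: [179.9, 0.0, 90.0]
force: [2.4, -0.6, 5.3]
grip_width: 0.0326
grasp_force: 60.0
```

Call:
{"name": "play_rows", "arguments": {"steps": [[[0,0,0.001,0,0,0,0.025],[0,0,0.001,0,0,0,0.025],[0,0,0,0,0,0,0.025]]]}}

```text
time_s: 16.8
tool_pos: [0.5028, -0.2117, 0.1558]
tool_rot: [179.9, 0.0, 90.0]
force: [1.3, -0.3, 6.0]
grip_width: 0.0324
grasp_force: 60.0
```

Call:
{"name": "play_rows", "arguments": {"steps": [[[0,0,0.001,0,0,0,0.025],[0,0,0.001,0,0,0,0.025],[0,0,0,0,0,0,0.025]]]}}

```text
time_s: 17.1
tool_pos: [0.5028, -0.2117, 0.1538]
tool_rot: [179.9, 0.0, 90.0]
force: [1.6, -0.6, 5.4]
grip_width: 0.0329
grasp_force: 60.0
```

Call:
{"name": "play_rows", "arguments": {"steps": [[[0,0,0.001,0,0,0,0.025],[0,0,0.001,0,0,0,0.025],[0,0,0,0,0,0,0.025]]]}}

```text
time_s: 17.4
tool_pos: [0.5028, -0.2117, 0.1518]
tool_rot: [179.9, 0.0, 90.0]
force: [2.1, -1.3, 5.6]
grip_width: 0.0328
grasp_force: 60.0
```

Call:
{"name": "play_rows", "arguments": {"steps": [[[0,0,0.001,0,0,0,0.025],[0,0,0.001,0,0,0,0.025],[0,0,0,0,0,0,0.025]]]}}

```text
time_s: 17.7
tool_pos: [0.5028, -0.2117, 0.1498]
tool_rot: [179.9, 0.0, 90.0]
force: [1.4, -0.8, 4.7]
grip_width: 0.0327
grasp_force: 60.0
```

Call:
{"name": "play_rows", "arguments": {"steps": [[[0,0,0.001,0,0,0,0.025],[0,0,0.001,0,0,0,0.025],[0,0,0,0,0,0,0.025]]]}}

```text
time_s: 18.0
tool_pos: [0.503, -0.2118, 0.1484]
tool_rot: [179.9, 0.0, 90.0]
force: [0.1, -0.4, 8.1]
grip_width: 0.0325
grasp_force: 60.0
```

Call:
{"name": "play_rows", "arguments": {"steps": [[[0,0,0.001,0,0,0,0.025],[0,0,0,0,0,0,0.025]]]}}

```text
time_s: 18.2
tool_pos: [0.5031, -0.212, 0.1479]
tool_rot: [179.8, 0.0, 90.0]
force: [-0.4, -0.4, 10.3]
grip_width: 0.0324
grasp_force: 60.0
```

Call:
{"name": "play_rows", "arguments": {"steps": [[[0,0,0.001,0,0,0,0.025],[0,0,0.0005,0,0,0,0.025],[0,0,0,0,0,0,0.025]]]}}

```text
time_s: 18.5
tool_pos: [0.5032, -0.2122, 0.1471]
tool_rot: [179.8, 0.0, 90.0]
force: [-1.6, 0.6, 16.2]
grip_width: 0.0327
grasp_force: 60.0
```

Call:
{"name": "play_rows", "arguments": {"steps": [[[0,0,0,0,0,0,0.025],[0,0,0,0,0,0,0.025],[0,0,0,0,0,0,0.025],[0,0,0,0,0,0,0.025],[0,0,0,0,0,0,0.025],[0,0,0,0,0,0,0.025],[0,0,0,0,0,0,0.025]]]}}

```text
time_s: 19.2
tool_pos: [0.5032, -0.2122, 0.1471]
tool_rot: [179.8, 0.0, 90.0]
force: [-1.2, -0.4, 14.6]
grip_width: 0.0329
grasp_force: 60.0
```

Call:
{"name": "play_rows", "arguments": {"steps": [[[0,0,0,0,0,0,0.025],[0,0,0,0,0,0,0.025],[0,0,0,0,0,0,0.025],[0,0,0,0,0,0,0.025],[0,0,0,0,0,0,0.025],[0,0,0,0,0,0,0.025],[0,0,0,0,0,0,0.025]]]}}

```text
time_s: 19.9
tool_pos: [0.5032, -0.2122, 0.1471]
tool_rot: [179.8, 0.0, 90.0]
force: [-2.0, -0.3, 15.2]
grip_width: 0.0331
grasp_force: 60.0
```

Steady at about 16 N net for 1.4 s. Withdrawing the rod and returning it.

Call:
{"name": "play_rows", "arguments": {"steps": [[[0,0,-0.005,0,0,0,0.025],[0,0,-0.01,0,0,0,0.025],[0,0,-0.02,0,0,0,0.025],[0,0,-0.025,0,0,0,0.025],[0,0,-0.01,0,0,0,0.025],[0,0,0,0,0,0,0.025],[0,0,0,0,0,0,0.025]]]}}

```text
time_s: 20.6
tool_pos: [0.5012, -0.2108, 0.2135]
tool_rot: [-179.9, -0.0, 90.0]
force: [-0.9, 0.3, -1.6]
grip_width: 0.0325
grasp_force: 60.0
```

Call:
{"name": "play_rows", "arguments": {"steps": [[[0.025,0,0,0,0,0,0.025],[0.04,0.005,0,0,0,0,0.025],[0.045,0.005,0,0,0,0,0.025],[0.045,0.005,0,0,0,0,0.025],[0.045,0.005,0,0,0,0,0.025],[0.045,0.003,0,0,0,0,0.025],[0.045,0,0,0,0,0,0.025],[0.045,0,0,0,0,0,0.025],[0.04,0,0,0,0,0,0.025],[0.025,0,0,0,0,0,0.025],[0.011,0,0,0,0,0,0.025],[0,0,0,0,0,0,0.025]]]}}

```text
time_s: 21.8
tool_pos: [0.5239, 0.2007, 0.2131]
tool_rot: [-179.9, 0.1, 90.1]
force: [1.2, -0.1, -1.9]
grip_width: 0.0323
grasp_force: 60.0
```

Call:
{"name": "play_rows", "arguments": {"steps": [[[0,0,0,0,0,0,0.025],[0,0,0,0,0,0,0.025]]]}}

```text
time_s: 22.0
tool_pos: [0.5252, 0.1971, 0.2145]
tool_rot: [-180.0, 0.0, 89.8]
force: [-0.7, -0.6, -0.7]
grip_width: 0.0329
grasp_force: 60.0
```

Call:
{"name": "play_rows", "arguments": {"steps": [[[0.002,0,0,0,0,0,0.025],[0,0,0,0,0,0,0.025],[0,0,0,0,0,0,0.025]]]}}

```text
time_s: 22.3
tool_pos: [0.5249, 0.2013, 0.2147]
tool_rot: [180.0, -0.0, 90.0]
force: [-0.2, -0.3, -0.5]
grip_width: 0.0326
grasp_force: 60.0
```

```bash
python3 - <<'E'
from fit import *
for n in ["scene","top"]:
    c=read_camera(n);o=get_obs();t=o["tool_pos"];print(t)
    F=c["frame"].astype(int);zb=t[2]-.079
    # shaft row-wise edges by colour vs predicted
    for h in (.005,.015,.03,.045,.06):
        p=proj(c,t*[1,1,0]+[0,0,zb+h])[0];v=int(round(p[1]));r=F[v,int(p[0])-22:int(p[0])+23]
        m=(r[:,0]-r[:,2]>45)&(r[:,0]>100)
        print(n,h,p.round(1),"cols",(np.nonzero(m)[0]+int(p[0])-22)[[0,-1]] if m.any() else None,m.sum())
E
```

```text
[0.52490032 0.20141303 0.21472345]
scene 0.005 [184.6 192.3] cols [162 188] 23
scene 0.015 [184.3 188.4] cols [162 204] 39
scene 0.03 [183.9 182.6] cols [161 205] 38
scene 0.045 [183.5 176.8] cols [161 205] 40
scene 0.06 [183.1 170.8] cols [161 205] 42
[0.5248601  0.20150592 0.21471216]
top 0.005 [181.3 200. ] cols [159 198] 23
top 0.015 [180.8 199.4] cols [158 198] 24
top 0.03 [179.9 198.5] cols [157 198] 25
top 0.045 [179.1 197.6] cols [157 198] 26
top 0.06 [178.2 196.6] cols [156 197] 26
```

Call:
{"name": "play_rows", "arguments": {"steps": [[[-0.002,0.0005,0.01,0,0,0,0.025],[0,0,0.03,0,0,0,0.025],[0,0,0.03,0,0,0,0.025],[0,0,0.018,0,0,0,0.025],[0,0,0,0,0,0,0.025],[0,0,0,0,0,0,0.025],[0,0,0,0,0,0,0.025]]]}}

```text
time_s: 23.1
tool_pos: [0.5263, 0.2, 0.1279]
tool_rot: [179.9, -0.1, 90.0]
force: [0.9, 0.6, -1.1]
grip_width: 0.0324
grasp_force: 60.0
```

```bash
python3 - <<'E'
from fit import *
c=read_camera("scene");o=get_obs();t=o["tool_pos"];print(t)
F=c["frame"].astype(int);zb=t[2]-.079
for h in (.01,.02,.03,.045,.06,.07):
    p=proj(c,t*[1,1,0]+[0,0,zb+h])[0];v=int(round(p[1]));u=int(p[0]);r=F[v,u-14:u+15]
    print(h,p.round(1),r[:,0].tolist())
E
```

```text
[0.52636944 0.20005912 0.12805729]
0.01 [187.1 222.2] [82, 84, 81, 79, 76, 78, 70, 67, 93, 136, 165, 174, 183, 181, 173, 160, 150, 141, 134, 145, 147, 137, 114, 87, 61, 46, 39, 41, 38]
0.02 [186.8 218.6] [68, 66, 64, 66, 64, 68, 65, 67, 69, 83, 135, 164, 171, 179, 180, 175, 163, 150, 140, 97, 55, 39, 35, 37, 41, 40, 38, 41, 34]
0.03 [186.5 214.9] [55, 54, 51, 51, 50, 47, 45, 47, 49, 97, 144, 164, 180, 185, 181, 167, 160, 151, 139, 91, 47, 40, 41, 40, 36, 36, 40, 36, 39]
0.045 [186.1 209.4] [41, 32, 41, 41, 39, 39, 36, 41, 50, 120, 154, 164, 174, 181, 176, 170, 160, 148, 118, 69, 36, 33, 36, 40, 33, 31, 32, 36, 40]
0.06 [185.7 203.9] [32, 33, 31, 35, 35, 33, 32, 36, 33, 65, 123, 153, 163, 180, 182, 174, 166, 160, 144, 100, 53, 34, 43, 35, 41, 40, 42, 39, 37]
0.07 [185.5 200.2] [36, 38, 32, 32, 36, 34, 35, 34, 32, 101, 135, 143, 113, 52, 56, 65, 75, 98, 98, 67, 29, 32, 37, 32, 37, 37, 30, 36, 38]
```

Rod is straight and centred. Inserting.

Call:
{"name": "play_rows", "arguments": {"steps": [[[-0.001,-0.001,0.006,0,0,0,0.025],[0,0,0.005,0,0,0,0.025],[0,0,0.003,0,0,0,0.025],[0,0,0,0,0,0,0.025],[0,0,0,0,0,0,0.025]]]}}

```text
time_s: 23.65
tool_pos: [0.5243, 0.1987, 0.1125]
tool_rot: [-180.0, 0.0, 90.0]
force: [-0.4, -0.0, -1.9]
grip_width: 0.0323
grasp_force: 60.0
```

Call:
{"name": "play_rows", "arguments": {"steps": [[[0,0.001,0.005,0,0,0,0.025],[0,0,0.006,0,0,0,0.025],[0,0,0.006,0,0,0,0.025],[0,0,0.004,0,0,0,0.025],[0,0,0,0,0,0,0.025],[0,0,0,0,0,0,0.025]]]}}

```text
time_s: 24.25
tool_pos: [0.5253, 0.1987, 0.0915]
tool_rot: [-180.0, 0.0, 90.0]
force: [-0.5, -0.0, -1.3]
grip_width: 0.0327
grasp_force: 60.0
```

Call:
{"name": "play_rows", "arguments": {"steps": [[[0,0,0.001,0,0,0,0.025],[0,0,0.001,0,0,0,0.025],[0,0,0,0,0,0,0.025],[0,0,0,0,0,0,0.025]]]}}

```text
time_s: 24.65
tool_pos: [0.5254, 0.1988, 0.0897]
tool_rot: [180.0, -0.0, 90.0]
force: [-0.5, 0.0, -1.4]
grip_width: 0.0324
grasp_force: 60.0
```

Call:
{"name": "play_rows", "arguments": {"steps": [[[0,0,0.0005,0,0,0,0.025],[0,0,0,0,0,0,0.025],[0,0,0,0,0,0,0.05],[0,0,0,0,0,0,0.087],[0,0,0,0,0,0,0.087],[0,0,0,0,0,0,0.087],[0,0,0,0,0,0,0.087],[0,0,0,0,0,0,0.087],[0,0,0,0,0,0,0.087],[0,0,0,0,0,0,0.087]]]}}

```text
time_s: 25.65
tool_pos: [0.5253, 0.1987, 0.0891]
tool_rot: [180.0, -0.0, 90.0]
force: [0.6, -0.1, -0.5]
grip_width: 0.0847
grasp_force: 0.0
```

Call:
{"name": "play_rows", "arguments": {"steps": [[[0,0,-0.01,0,0,0,0.087],[0,0,-0.03,0,0,0,0.087],[0,0,-0.04,0,0,0,0.087],[0,0,-0.04,0,0,0,0.087],[-0.03,0,-0.02,0,0,0,0.087],[-0.045,-0.01,0,0,0,0,0.087],[-0.045,-0.01,0,0,0,0,0.087],[-0.04,0,0,0,0,0,0.087],[-0.02,0,0,0,0,0,0.087],[0,0,0,0,0,0,0.087],[0,0,0,0,0,0,0.087]]]}}

```text
time_s: 26.75
tool_pos: [0.5055, 0.0194, 0.2297]
tool_rot: [180.0, -0.1, 90.0]
force: [-0.3, 0.5, 0.3]
grip_width: 0.0868
grasp_force: 0.0
```

```bash
python3 - <<'E'
from fit import *
o=get_obs();print(o["tool_pos"],o["grip_width"],o["time_s"])
for n,b in [("scene",(175,190,205,236)),("top",(165,187,206,225))]:
    c=read_camera(n);F=c["frame"].astype(int)
    I=cv2.resize(cv2.imread(f"pics/{n}0.png"),(512,384),interpolation=cv2.INTER_AREA)[:,:,::-1].astype(int)
    l,t,r,bb=b;D=np.abs(F-I)[t:bb,l:r].max(2);print(n,"mean",D.mean(),"n>60",(D>60).sum())
    for s in silhouettes(n,"rod"): print(n,round(s["p"],2),s["extent"])
c=read_camera("scene");F=c["frame"].astype(int)
for v in (200,206,212,218,223):print(v,F[v,174:204,0].tolist())
c=read_camera("top");print(c["frame"][205:222:1,304:322,0])
E
```

```text
[0.5054655  0.01936499 0.22972562] 0.08683120130663906 26.75
scene mean 7.803623188405797 n>60 0
scene 0.86 [222.0, 207.3, 236.1, 256.1]
scene 0.7 [334.3, 163.3, 360.1, 200.6]
scene 0.65 [179.2, 194.5, 193.4, 231.1]
top mean 3.939666238767651 n>60 0
top 0.49 [180.1, 198.4, 189.3, 212.5]
top 0.46 [200.1, 226.7, 209.1, 238.0]
200 [32, 37, 40, 38, 88, 210, 242, 247, 249, 250, 251, 253, 253, 252, 249, 239, 229, 195, 140, 68, 35, 43, 37, 25, 38, 39, 36, 40, 38, 36]
206 [32, 37, 37, 35, 38, 126, 162, 160, 162, 162, 163, 162, 177, 184, 177, 169, 156, 146, 137, 87, 45, 35, 39, 36, 43, 39, 36, 33, 39, 38]
212 [39, 36, 40, 40, 38, 67, 118, 155, 161, 166, 162, 166, 170, 180, 180, 169, 156, 141, 117, 72, 37, 37, 41, 41, 42, 36, 38, 38, 37, 39]
218 [63, 63, 66, 59, 66, 56, 60, 63, 117, 148, 154, 171, 183, 180, 177, 166, 153, 140, 81, 31, 34, 37, 41, 38, 42, 38, 34, 41, 36, 38]
223 [78, 79, 76, 73, 97, 115, 156, 192, 201, 170, 157, 167, 179, 182, 174, 167, 160, 144, 185, 227, 233, 233, 222, 192, 151, 93, 47, 36, 36, 40]
[[113 125 134 139 147 168 187 201 198 177 157 151 169 178 168 154 127  81]
 [1
[... 497 characters left out ...]
254 248 198 150 181 203]
 [147 133 120 119 158 206 238 253 254 255 255 255 254 247 201 169 195 205]
 [142 131 114 108 141 195 233 249 253 254 254 254 253 237 196 194 209 196]
 [142 133 110 104 119 165 215 236 247 250 252 251 245 225 205 214 210 178]
 [147 134 115 103 104 132 170 203 224 234 237 233 226 220 209 208 189 153]
 [148 140 124 106 100 108 128 153 180 194 197 192 191 193 187 178 162 135]
 [147 144 131 113 101 101 105 117 131 139 140 142 145 145 142 143 140 125]
 [150 148 133 112  98 100 101 102 104 107 106 105 107 104 110 122 128 114]
 [151 148 137 120 101  96  95  97  95  94  94  94  91  92  95 108 113 104]
 [147 149 144 127 103  93  92  91  96  91  93  90  89  90  91  94  97  84]]
```

The rod is back exactly as it stood at the start, and the white tablet shows deep in the tube. Handing in.

```bash
python3 -c "
from cell import sign_off
print(sign_off())"
```

```text
the job is handed in; nothing more can be done
None
```

The tablet was dropped into the tube and both tablets were pressed to the bottom at about 16 N for 1.4 s; the rod is back upright in its block and the job is handed in (the hand-in returned no verdict).

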